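# Turn the carton knife blade-down in its holder

## Task

One of the two carton knives in the slanted three-tube holder has been put away blade up, where somebody will cut a hand on it. Draw it out by its handle, never touching its blade with the fingers, lay it flat on the counter and let go, then take it again nearer its butt and stand it back in its own tube blade down, right to the bottom. Do not drop it, and leave the other knife, the marker, the tub of wipes and the bottle where they stand.

Things in the scene. Friction and masses are not known exactly. Their poses are not given: they have to be found in the camera images.
- holder: Fixed desk holder: three square white sheet-metal tubes in a row on a dark steel foot 150 x 196 mm. Origin: on the counter, mid-width; z up, y along the row. Tubes 48 mm wide outside, 44 inside, axes at y = -66, 0 and +66 mm. They lean 45 degrees from vertical towards this frame's -x (robot's side): up a tube is direction (-0.707, 0, 0.707) of this frame. Highest edge of a mouth: 116 mm up.
- tube_mouth (a point): Centre of the middle tube's mouth, 99 mm above the counter; axes parallel to the holder's. The other two mouths lie 66 mm from it along +y and -y of the holder. The inner floor lies 92 mm from the mouth down the tube.
- knife_mid (a point): The carton knife stored blade up, 170 mm long, 0.16 kg: its middle (also centre of mass). z runs from butt to blade. Metal handle 30 mm (x) by 19 mm (y) from the butt at z = -85 to +23 mm, then 25 x 19 mm up to +60; bare steel blade, 18 mm wide and 2.5 thick, from +60 to +85. Laid down it can rest on its edge (30 mm high) or on its flat (19 mm high). Any roll about its length fits the tube.
- knife: The same knife, same origin and axes. At the start its butt is on the floor of one of the three tubes, its -x side lies on the tube's lower wall, its y is parallel to the holder's y, and 78 mm of it stick out: 53 mm of handle, then the 25 mm blade.
- knife_blade: The blade of that knife. Its origin and axes are those of knife_mid, NOT a point on the blade: the metal lies 60 to 85 mm from it along z.
- knife_right_mid (a point): The other knife, the same in shape, stored the right way: blade down in another tube, z running down the tube, 78 mm of handle sticking out. Its middle. Leave it.
- marker_mid (a point): A felt marker, 18 mm across, 140 mm long, in the remaining tube; 48 mm stick out. Its middle; z runs up its length. Leave it.
- wipes_mid (a point): Round tub of wipes standing upright on the counter, 95 mm across, 188 mm tall; its middle, 92 mm up. Leave it.
- cleaner_mid (a point): Round bottle of cleaner standing upright on the counter, 72 mm across, 230 mm tall; the point lies 115 mm up. Leave it.
- carton_edge (a point): Middle of the foot of the long +y side of a fixed open carton, on the counter. The carton is 340 mm (x) by 240 mm (y), 100 mm tall, full of foil packs; it lies from this point to y = -240 mm of this frame, its open lid rising to 310 mm over its far (-y) side and leaning outwards.
There are look-alikes about, which are no part of the job. Leave any blue, green or red look-alike of the knife alone.

How it is judged (in metres and radians):
On the way:
1. the knife lies flat on the counter, let go and still (height (world z) of knife_mid below 0.027 m and angle between knife_mid's own z axis and vertical between 1.3 and 1.84 rad and contact force between the fingers and knife below 0.05 N and linear speed of knife below 0.03 m/s), for 0.2 s.
At the end, for the whole second after the job is handed in: The knife rests released, blade down, in the tube it came from: middle within 25 mm of its start, leaning 30 to 60 degrees. The other knife and the marker are within 20 mm, the wipes and the bottle within 30 mm of their start, the last two upright within 11 degrees (distance of knife_mid from where it was at the start of the episode below 0.025 m and angle between knife_mid's own z axis and vertical between 2.09 and 2.62 rad and contact force between the fingers and knife below 0.05 N and linear speed of knife below 0.02 m/s and distance of each of knife_right_mid, marker_mid from where it was at the start of the episode below 0.02 m and distance of each of wipes_mid, cleaner_mid from where it was at the start of the episode below 0.03 m and angle between each of wipes_mid, cleaner_mid's own z axis and vertical below 0.2 rad); the robot touches nothing.
It fails at once if the fingers touch the blade of the knife (contact force between the fingers and knife_blade above 0.5 N).
It fails at once if the knife is dropped: falling free faster than 0.8 m/s (contact force between the fingers and knife below 0.01 N and linear speed of knife above 0.8 m/s).
It fails at once if the other knife or the marker is pulled or knocked more than 30 mm (distance of any of knife_right_mid, marker_mid from where it was at the start of the episode above 0.03 m).
It fails at once if the wipes or the bottle is pushed more than 40 mm or tipped (distance of any of wipes_mid, cleaner_mid from where it was at the start of the episode above 0.04 m or angle between any of wipes_mid, cleaner_mid's own z axis and vertical above 0.4 rad).
It also fails if it takes over 72 s, if anything falls off the work surface, if the arm or the gripper's body presses on something with over 40 N, if the wrist force passes 120 N, or if a joint passes its speed limit or range.

## Robot

A 6-joint arm with a two-finger parallel gripper is mounted at the origin on the work surface. World frame = base frame: x ahead of the robot, y to its left, z up, the work surface at z = 0. Lengths are in mm, angles in rad, forces in N, time in s.
With the tool pointing down it reaches from about 350 to 875 mm from the base axis. Payload 4.2 kg.
Tool frame: the origin (TCP) lies at the very end of the fingers, on their centre line; the grasp point (between the pads) lies 19 mm behind it; z points along the fingers, y is the line along which they close (so a half turn about z gives the same grasp; the last joint's range is limited). The gripper opens to 85 mm and grips with 20 to 120 N. Pads are 22 mm wide; open, the fingers measure 114 mm over their backs; the gripper's body (76 mm by 85 mm) begins 54 mm behind the grasp point. The pads swing forward as they close: fully open they stand 13 mm farther back than shut.
Start: joints at [1.417, 0.385, 0.008, 0, -1.194, -0.259], TCP at [250.701, 572.493, 231.312] pointing down, gripper open.
Joint ranges: [-3.14, 3.14], [-1.21, 2.06], [-1.07, 1.41], [-3.16, 2.05], [-2.99, -0.16], [-3.1, 3.1]. Speed limits (rad/s): [2.79, 2.79, 3.14, 3.14, 3.14, 3.14].

## Interface

Orientations are given as a unit quaternion [x, y, z, w].
In Python, from bench import arm, optics gives the robot as it stands. The module is installed in compiled form; this text tells all that it offers.
- The arm moves only by the tool step_arm, never from a script. Its argument "motion" is a list of rows, each an object with "dr": the turn, a rotation vector about the tool's x, y, z in units of 8 degrees (1.0 is 8 degrees), a list of three; "slide": the shift along the tool's x, y, z in mm, a list of three; "jaw": the finger opening in mm, from 0 to 85.4. A call has exactly 8 rows; each row is the pose to reach, as a shift and turn from the pose commanded when the call began, along the tool's axes at that moment; what a row does not reach only later rows make up. A row lasts 1/8 s, in which the tool goes at most 62.5 mm and 10.7 degrees, less where a joint would pass 70% of its speed; a pose out of reach is approached as far as the arm can. A call with a gripper value outside its range is refused whole. The fingers move at their own pace and stop on an object; the grip force is fixed at half the most. Time passes only in rows, so rows that repeat a pose let the fingers close, or fill a call up. It gives the time, the measured TCP pose, the force, the opening and the grip force at its end, in the units of the state.
- arm.read_state(): the state, without advancing time (a new reading comes with each control period).
- optics.get_image(name): name is "scene" or "side" or "wrist"; returns the picture (420x560x3 uint8, blue, green, red); there is no depth.
- optics.camera_info(name): a dict with "camera_matrix" (3x3 intrinsics, pixels), "view" (4x4, takes a point from world to camera coordinates); the wrist camera has in their place "T_tool_cam" (4x4, takes a point from camera to tool coordinates, whose origin is the TCP and whose axes are the flange's). Camera axes: x right, y up, looking along -z (the intrinsics and any distortion apply to the point x, -y, -z); pixel columns grow to the right and rows downward; lengths in mm; the calibration is good to about 2 mm. A picture is of the moment at which its call begins: read the wrist's pose just before it. camera_info takes no time and is no camera call.
- arm.job_done(): hands the job in; it is judged then, once.
The state is a dict: "clock": time; "joints": joint angles; "joint_vel": joint speeds; "joint_efforts": joint torques, N m; "position": TCP position; "ee_rot": TCP orientation; "contact_force": force on the tool from outside, world axes, zero at the start; "wrist_torque": the same for the moment, N m; "gripper_width": finger opening in mm; "grasp_force": force on a finger pad.
Only numpy, scipy, OpenCV 4.12 (cv2) and the standard library are available. Lean on these libraries where they do the work, as an engineer would, in place of code of your own. Each camera call takes 0.05 s, during which the arm holds its last target. There are 200 camera calls.

## Working session

There is one attempt and no reset: what is moved stays moved. The work goes in short steps, Python scripts to look and compute and a tool call to move; the robot and the scene stay as the last step left them, time stands still between calls to the robot, and variables do not carry over. Pictures are saved under pics/ and viewed, at most 10 in all, crops included, and the job is handed in when it is done.

Besides the shell and the picture viewer there is one more tool, called after "Request:" as name(argument=value, ...), one argument or row to a line, values as JSON. step_arm: Moves the arm, as the interface text tells. Its arguments: {"type":"object","properties":{"motion":{"type":"array","items":{"type":"object","properties":{"dr":{"type":"array","items":{"type":"number"}},"slide":{"type":"array","items":{"type":"number"}},"jaw":{"type":"number"}}}}},"required":["motion"]}

```bash
mkdir -p pics; ls; cat > h.py <<'E'
import numpy as np, cv2
from bench import arm, optics
E
python3 - <<'E'
from h import *
np.set_printoptions(precision=3,suppress=True)
print(arm.read_state())
a=optics.get_image("scene");b=optics.get_image("side")
cv2.imwrite("pics/scene1.png",a);cv2.imwrite("pics/side1.png",b)
for n in("scene","side","wrist"):print(n,optics.camera_info(n))
E
```

```text
pics
{'clock': 0.0, 'joints': array([ 1.417,  0.386,  0.007, -0.001, -1.194, -0.259]), 'joint_vel': array([ 0.   ,  0.001,  0.   , -0.001, -0.   , -0.   ]), 'joint_efforts': array([  0.   , -39.229,  18.84 ,   4.186,  -0.005,  -0.   ]), 'position': array([250.463, 571.971, 230.213]), 'ee_rot': array([ 0.979, -0.205, -0.   ,  0.001]), 'contact_force': array([-1.201, -0.07 ,  0.682]), 'wrist_torque': array([ 0.   , -0.027, -0.041]), 'grasp_force': 0.0, 'gripper_width': 85.08751869021225}
scene {'camera_matrix': array([[402.255,   0.   , 279.06 ],
       [  0.   , 402.255, 212.906],
       [  0.   ,   0.   ,   1.   ]]), 'view': array([[    0.535,     0.845,    -0.014,  -225.877],
       [   -0.696,     0.449,     0.56 ,   289.564],
       [    0.479,    -0.29 ,     0.828, -1329.727],
       [    0.   ,     0.   ,     0.   ,     1.   ]])}
side {'camera_matrix': array([[463.257,   0.   , 279.017],
       [  0.   , 463.257, 205.398],
       [  0.   ,   0.   ,   1.   ]]), 'view': array([[    0.846,    -0.533,    -0.017,  -411.962],
       [    0.39 ,     0.597,     0.702,  -219.393],
       [   -0.364,    -0.6  ,     0.712, -1139.238],
       [    0.   ,     0.   ,     0.   ,     1.   ]])}
wrist {'camera_matrix': array([[289.475,   0.   , 279.834],
       [  0.   , 289.475, 210.677],
       [  0.   ,   0.   ,   1.   ]]), 'T_tool_cam': array([[  -0.   ,    0.949,    0.316,   81.76 ],
       [   1.   ,    0.   ,   -0.   ,    0.784],
       [  -0.   ,    0.316,   -0.949, -143.065],
       [   0.   ,    0.   ,    0.   ,    1.   ]])}
```

View pics/scene1.png

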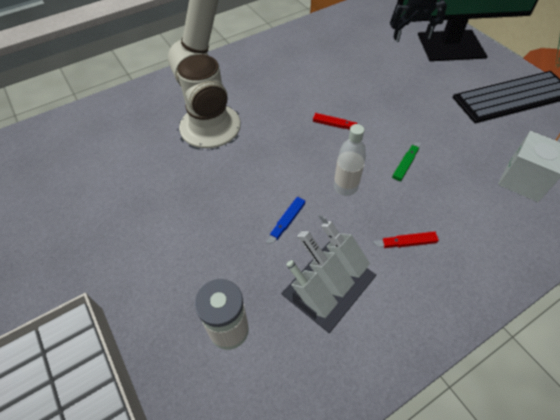

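View pics/side1.png

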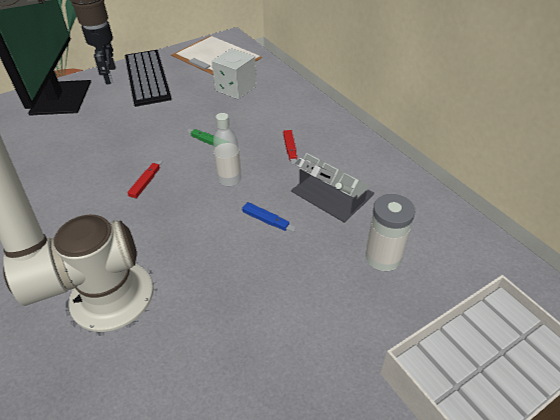

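The scene view shows the holder near (330,275), the tub at (222,315), the bottle at (348,165) and the carton at bottom left. In the side view the holder is at (333,185). I'll enlarge both.

```bash
python3 - <<'E'
import cv2,numpy as np
a=cv2.imread("pics/scene1.png")[205:335,275:385];b=cv2.imread("pics/side1.png")[135:235,280:380]
a=cv2.resize(a,(396,468),interpolation=cv2.INTER_CUBIC)  # x3.6
b=cv2.resize(b,(400,400),interpolation=cv2.INTER_CUBIC) # x4
b=cv2.copyMakeBorder(b,0,68,0,0,cv2.BORDER_CONSTANT)
cv2.imwrite("pics/zoom1.png",np.hstack([a,b]))
E
```

```text
(no output)
```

View pics/zoom1.png

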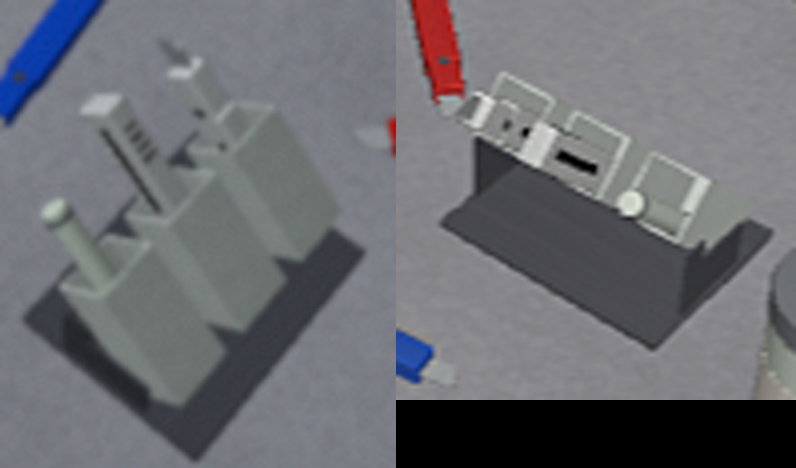

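The zoom shows the marker in the -y tube, the correctly stored knife in the middle tube and the blade-up knife in the +y tube: its shoulder is at scene (328,224) and side (302,162). The foot corners are visible in both views.

```bash
cat >> h.py <<'E'
from scipy.spatial.transform import Rotation as R
np.set_printoptions(precision=2,suppress=True)
def ray(cam,px,st=None):
    i=optics.camera_info(cam);K=np.array(i["camera_matrix"])
    d=np.linalg.solve(K,[px[0],px[1],1.]);d[1:]*=-1
    if cam=="wrist":
        T=np.eye(4);T[:3,:3]=R.from_quat(st["ee_rot"]).as_matrix();T[:3,3]=st["position"]
        M=T@np.array(i["T_tool_cam"])
    else: M=np.linalg.inv(np.array(i["view"]))
    d=M[:3,:3]@d
    return M[:3,3],d/np.linalg.norm(d)
def onz(r,z): o,d=r; return o+d*(z-o[2])/d[2]
def tri(*rs):
    A=sum(np.eye(3)-np.outer(d,d) for o,d in rs);b=sum((np.eye(3)-np.outer(d,d))@o for o,d in rs)
    p=np.linalg.solve(A,b);return p,[np.linalg.norm(np.cross(p-o,d)) for o,d in rs]
def proj(cam,p):
    i=optics.camera_info(cam);V=np.array(i["view"]);c=V[:3,:3]@p+V[:3,3];c[1:]*=-1
    u=np.array(i["camera_matrix"])@c;return u[:2]/u[2]
E
python3 - <<'E'
from h import *
for n,ps in(("scene",[(281.1,293.3),(329.4,332.8),(376.4,275)]),("side",[(291,191),(344.75,222.5),(374,193)])):
    for p in ps: print(n,p,onz(ray(n,p),4))
for nm,s,t in[("shoulder",(327.8,223.9),(301.7,162.5)),("othertop",(275+106/3.6,205+105/3.6),(280+145/4,135+143/4)),("marker",(275+57/3.6,205+212/3.6),(280+235/4,135+203/4))]:
    print(nm,*tri(ray("scene",s),ray("side",t)))
print("bottle",onz(ray("side",(229,183)),0),onz(ray("scene",(347,192)),0))
print("wipes",onz(ray("side",(386,267)),0),onz(ray("scene",(228,345)),0))
print("carton",[onz(ray("scene",p),100) for p in[(86,296),(145,420)]])
for p in [(280,238),(300,202)]: print("blue",onz(ray("scene",p),10))
for p in [(380,243),(437,237)]: print("red",onz(ray("scene",p),10))
E
```

```text
scene (281.1, 293.3) [ 625.1  -122.08    4.  ]
scene (329.4, 332.8) [768.03 -79.97   4.  ]
scene (376.4, 275) [713.43 106.84   4.  ]
side (291, 191) [569.08  63.27   4.  ]
side (344.75, 222.5) [ 624.61 -124.7     4.  ]
side (374, 193) [769.59 -78.23   4.  ]
shoulder [583.8   35.38 129.76] [np.float64(2.441926266097582), np.float64(2.4419262660974654)]
othertop [584.95 -32.44 147.42] [np.float64(1.2256904699113143), np.float64(1.2256904699113602)]
marker [618.96 -90.72 119.93] [np.float64(0.17971686920299318), np.float64(0.17971686920307828)]
bottle [432.23 200.21   0.  ] [463.03 207.85   0.  ]
wipes [ 620.32 -301.36    0.  ] [ 664.51 -292.19    0.  ]
carton [array([ 431.54, -510.66,  100.  ]), array([ 734.79, -492.39,  100.  ])]
blue [493.36 -41.64  10.  ]
blue [424.39  69.13  10.  ]
red [648.94 171.77  10.  ]
red [716.45 310.47  10.  ]
```

```bash
cat >> h.py <<'E'
ya=np.radians(16.9);ex=np.array([np.cos(ya),np.sin(ya),0]);ey=np.array([-np.sin(ya),np.cos(ya),0]);Z=np.array([0,0,1.])
u=(-ex+Z)/2**.5;n=(ex+Z)/2**.5
K0=np.array([619.3,45.9,94.])   # knife axis at mouth; knife z=+7 there
RV=np.c_[ex,-ey,-Z]             # vertical, tool x=ex
RG=np.c_[-u,-ey,-n]             # grasp
RI=np.c_[u,ey,-n]               # insertion
def go(p,Rt):
    s=arm.read_state();Rn=R.from_quat(s["ee_rot"])
    print("t",round(s["clock"],2),"slide",Rn.inv().apply(np.array(p)-s["position"]).round(1),"dr",((Rn.inv()*R.from_matrix(Rt)).as_rotvec(degrees=True)/8).round(2),"F",s["contact_force"])
E
python3 - <<'E'
from h import *
go([480,300,350],RV)
go(K0+28*u+150*n,RV); print(K0+28*u+150*n)
E
```

```text
t 0.1 slide [ 319.4  157.3 -119.3] dr [ 0.01  0.   -5.07] F [0.3  0.28 0.14]
t 0.1 slide [614.5 277.8  11.1] dr [ 0.01  0.   -5.07] F [0.3  0.28 0.14]
[701.84  70.98 219.87]
```

Request:
step_arm(
  motion=[
    {"slide": [0, 0, -60], "dr": [0, 0, 0], "jaw": 50},
    {"slide": [0, 0, -119], "dr": [0, 0, 0], "jaw": 50},
    {"slide": [319, 157, -119], "dr": [0, 0, -5.07], "jaw": 50},
    {"slide": [319, 157, -119], "dr": [0, 0, -5.07], "jaw": 50},
    {"slide": [319, 157, -119], "dr": [0, 0, -5.07], "jaw": 50},
    {"slide": [319, 157, -119], "dr": [0, 0, -5.07], "jaw": 50},
    {"slide": [319, 157, -119], "dr": [0, 0, -5.07], "jaw": 50},
    {"slide": [319, 157, -119], "dr": [0, 0, -5.07], "jaw": 50},
  ],
)

```text
clock: 1.1
position: [480.9, 298.5, 349.9]
ee_rot: [0.989, 0.146, -0.0, 0.0]
contact_force: [0.7, 1.3, 0.5]
gripper_width: 50.2
grasp_force: 0.0
```

```bash
python3 - <<'E'
from h import *
go(K0+28*u+120*n+[0,0,60],RG); go([600,30,350],RV); print(arm.read_state())
E
```

```text
t 1.1 slide [124.4 281.8  91.3] dr [-0.   -5.62 -0.01] F [0.74 1.32 0.54]
t 1.1 slide [ 36.2 291.5  -0. ] dr [ 0.    0.01 -0.01] F [0.74 1.32 0.54]
{'clock': 1.1, 'joints': array([ 0.84,  0.23,  0.07, -0.  , -1.42,  1.02]), 'joint_vel': array([-0.66,  0.08,  0.09, -0.  , -0.02,  0.66]), 'joint_efforts': array([  2.13, -33.44,  19.68,   4.46,  -0.07,  -0.41]), 'position': array([480.89, 298.53, 349.95]), 'ee_rot': array([ 0.99,  0.15, -0.  ,  0.  ]), 'contact_force': array([0.74, 1.32, 0.54]), 'wrist_torque': array([ 0.03, -0.04, -0.04]), 'grasp_force': 0.0, 'gripper_width': 50.22133434875106}
```

Request:
step_arm(
  motion=[
    {"slide": [36, 250, 0], "dr": [0, 0, 0], "jaw": 50},
    {"slide": [36, 250, 0], "dr": [0, 0, 0], "jaw": 50},
    {"slide": [36, 250, 0], "dr": [0, 0, 0], "jaw": 50},
    {"slide": [124, 282, 91], "dr": [0, -5.62, 0], "jaw": 50},
    {"slide": [124, 282, 91], "dr": [0, -5.62, 0], "jaw": 50},
    {"slide": [124, 282, 91], "dr": [0, -5.62, 0], "jaw": 50},
    {"slide": [124, 282, 91], "dr": [0, -5.62, 0], "jaw": 50},
    {"slide": [124, 282, 91], "dr": [0, -5.62, 0], "jaw": 50},
  ],
)

```text
clock: 2.1
position: [681.5, 67.1, 249.6]
ee_rot: [0.911, 0.135, -0.386, 0.056]
contact_force: [-0.9, 0.2, -1.0]
gripper_width: 50.0
grasp_force: 0.0
```

```bash
python3 - <<'E'
from h import *
go(K0+28*u+120*n+[0,0,60],RG); s=arm.read_state(); print(s["joints"])
s=arm.read_state(); w=optics.get_image("wrist"); cv2.imwrite("pics/w1.png",w)
import pickle; pickle.dump(s,open("w1.pkl","wb"))
E
```

```text
t 2.1 slide [-6.9  2.2 -5.9] dr [-0.01  0.11  0.  ] F [-0.9   0.2  -0.98]
[ 0.32  0.95  0.89 -0.03 -2.31  1.53]
```

View pics/w1.png

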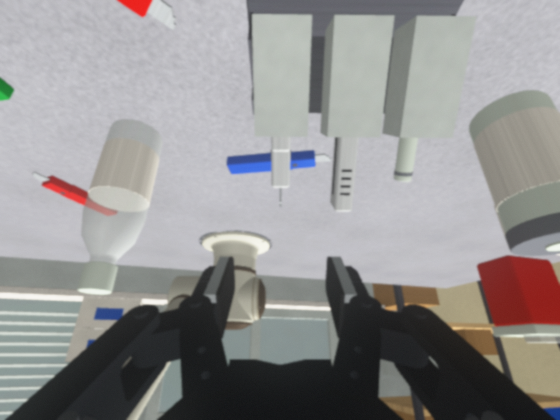

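The wrist view shows the tool tilted as planned. The knife's handle runs from the mouth at (281,138) to the shoulder at (280.5,187), with the blade above it to row 205. The other knife is at (343,170) and the marker at (405,160).

```bash
python3 - <<'E'
from h import *
import pickle; s=pickle.load(open("w1.pkl","rb"))
def onpl(r,off): o,d=r; return o+d*(n@(K0-o)+off)/(n@d)
for px in[(281,138),(280.5,187),(281,205)]:
    q=onpl(ray("wrist",px,s),12.5)-K0; print(px,"u",q@u,"ey",q@ey,"n",q@n)
for px in[(252,136),(310,136)]:
    q=onpl(ray("wrist",px,s),31)-K0; print("tube edge",px,"u",q@u,"ey",q@ey)
go(K0+28*u+12*n*0+60*n,RG);go(K0+28*u-12*n,RG)
E
```

```text
(281, 138) u 6.615969171558994 ey 0.38091051025100997 n 12.49999999999999
(280.5, 187) u 55.107292673820126 ey 0.8294154675965189 n 12.49999999999999
(281, 205) u 74.35412547203818 ey 0.29771920125793017 n 12.500000000000075
tube edge (252, 136) u 3.1851984795686246 ey 26.42708424823316
tube edge (310, 136) u 3.1830566911618643 ey -25.570784563594234
t 2.15 slide [38.3  2.4 97.3] dr [-0.01  0.09  0.  ] F [-0.93  0.93 -0.93]
t 2.15 slide [ 39.2   2.5 169.2] dr [-0.01  0.09  0.  ] F [-0.93  0.93 -0.93]
```

Request:
step_arm(
  motion=[
    {"slide": [38, 2.4, 50], "dr": [0, 0.09, 0], "jaw": 50},
    {"slide": [38, 2.4, 97], "dr": [0, 0.09, 0], "jaw": 50},
    {"slide": [38, 2.4, 115], "dr": [0, 0.09, 0], "jaw": 50},
    {"slide": [38, 2.4, 135], "dr": [0, 0.09, 0], "jaw": 50},
    {"slide": [38, 2.4, 150], "dr": [0, 0.09, 0], "jaw": 50},
    {"slide": [38, 2.4, 160], "dr": [0, 0.09, 0], "jaw": 50},
    {"slide": [38, 2.4, 169], "dr": [0, 0.09, 0], "jaw": 50},
    {"slide": [38, 2.4, 169], "dr": [0, 0.09, 0], "jaw": 50},
  ],
)

```text
clock: 3.15
position: [592.4, 37.7, 112.8]
ee_rot: [0.916, 0.136, -0.373, 0.055]
contact_force: [-0.4, -0.7, -0.1]
gripper_width: 49.9
grasp_force: 0.0
```

```bash
python3 - <<'E'
from h import *
go(K0+29*u-12*n,RG)
a=optics.get_image("scene")[190:330,265:405];w=optics.get_image("wrist")
o=np.hstack([cv2.resize(a,(400,400),interpolation=cv2.INTER_CUBIC),cv2.resize(w[60:340,140:420],(400,400))])
cv2.imwrite("pics/g1.png",o)
E
```

```text
t 3.15 slide [ 4.1 -0.   5.5] dr [ 0.   -0.09  0.  ] F [-0.36 -0.68 -0.11]
```

View pics/g1.png

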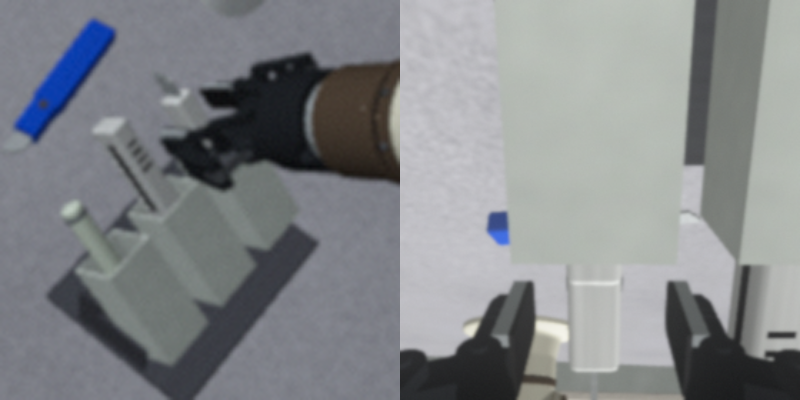

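The fingers straddle the handle centrally, clear of the blade and of the other knife. I'll let the arm settle before closing.

Request:
step_arm(
  motion=[
    {"slide": [0, 0, 0], "jaw": 50},
    {"slide": [0, 0, 0], "jaw": 50},
    {"slide": [0, 0, 0], "jaw": 50},
    {"slide": [0, 0, 0], "jaw": 50},
    {"slide": [0, 0, 0], "jaw": 50},
    {"slide": [0, 0, 0], "jaw": 50},
    {"slide": [0, 0, 0], "jaw": 50},
    {"slide": [0, 0, 0], "jaw": 50},
  ],
)

```text
$.motion[0]: bad value
```

```bash
python3 - <<'E'
from h import *
go(K0+29*u-12*n,RG)
E
```

```text
t 3.25 slide [ 3.8 -0.2  6.2] dr [ 0.  -0.1  0. ] F [0.14 0.72 0.25]
```

Request:
step_arm(
  motion=[
    {"slide": [2, 0, 3], "dr": [0, 0, 0], "jaw": 50},
    {"slide": [4, 0, 6], "dr": [0, -0.1, 0], "jaw": 50},
    {"slide": [4, 0, 6], "dr": [0, -0.1, 0], "jaw": 50},
    {"slide": [4, 0, 6], "dr": [0, -0.1, 0], "jaw": 50},
    {"slide": [4, 0, 6], "dr": [0, -0.1, 0], "jaw": 14},
    {"slide": [4, 0, 6], "dr": [0, -0.1, 0], "jaw": 14},
    {"slide": [4, 0, 6], "dr": [0, -0.1, 0], "jaw": 14},
    {"slide": [4, 0, 6], "dr": [0, -0.1, 0], "jaw": 14},
  ],
)

```text
clock: 4.25
position: [591.7, 37.5, 106.1]
ee_rot: [0.914, 0.136, -0.379, 0.056]
contact_force: [1.1, 0.8, 2.8]
gripper_width: 17.6
grasp_force: 61.1
```

```bash
python3 - <<'E'
from h import *
go(K0+29*u-12*n,RG)
go(K0+149*u-12*n,RG)
E
```

```text
t 4.25 slide [-0.   0.   0.1] dr [0. 0. 0.] F [1.08 0.82 2.83]
t 4.25 slide [-120.    -0.     0.1] dr [0. 0. 0.] F [1.08 0.82 2.83]
```

Request:
step_arm(
  motion=[
    {"slide": [-6, 0, -1], "dr": [0, 0, 0], "jaw": 14},
    {"slide": [-20, 0, -2], "dr": [0, 0, 0], "jaw": 14},
    {"slide": [-38, 0, -3], "dr": [0, 0, 0], "jaw": 14},
    {"slide": [-56, 0, -3], "dr": [0, 0, 0], "jaw": 14},
    {"slide": [-74, 0, -3], "dr": [0, 0, 0], "jaw": 14},
    {"slide": [-92, 0, -3], "dr": [0, 0, 0], "jaw": 14},
    {"slide": [-108, 0, -3], "dr": [0, 0, 0], "jaw": 14},
    {"slide": [-120, 0, -3], "dr": [0, 0, 0], "jaw": 14},
  ],
)

```text
clock: 5.25
position: [511.7, 13.1, 193.8]
ee_rot: [0.914, 0.136, -0.379, 0.056]
contact_force: [0.3, 0.1, -2.2]
gripper_width: 17.7
grasp_force: 61.0
```

```bash
python3 - <<'E'
from h import *
s=arm.read_state();print(s["joints"],s["gripper_width"])
go(K0+149*u-12*n,RG)
w=optics.get_image("wrist");cv2.imwrite("pics/w2.png",w)
R2=R.from_euler('z',-90,degrees=True).as_matrix()@RV
R3=R.from_euler('z',90,degrees=True).as_matrix()@RV
go([510,-60,200],RV);go([510,-60,200],R2);go([510,-60,200],R3)
E
```

```text
[ 0.33  0.63  0.12 -0.02 -1.84  1.54] 17.671621921078557
t 5.25 slide [ 1.1 -0.1  3. ] dr [0. 0. 0.] F [ 0.26  0.13 -2.17]
t 5.3 slide [-19.6  69.4  12.3] dr [0.   5.62 0.  ] F [-1.31 -0.15 -1.5 ]
t 5.3 slide [-19.6  69.4  12.3] dr [ 4.4   4.39 10.62] F [-1.31 -0.15 -1.5 ]
t 5.3 slide [-19.6  69.4  12.3] dr [ -4.39   4.39 -10.62] F [-1.31 -0.15 -1.5 ]
```

View pics/w2.png

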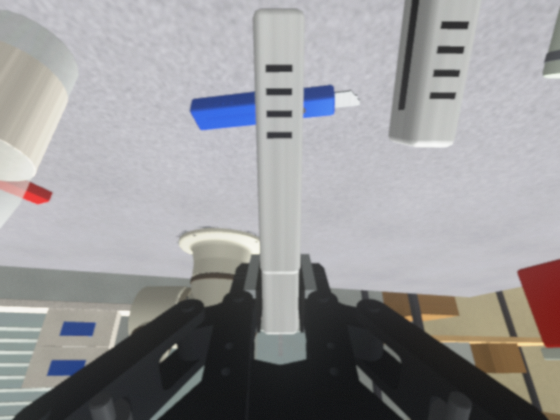

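The knife is out: it sits centrally between the fingers, which hold it at about row 275 near the shoulder, and the blade is clear.

```bash
python3 - <<'E'
from h import *
go([440,-100,260],RV)
E
```

```text
t 5.3 slide [-117.6   87.3   25.5] dr [0.   5.62 0.  ] F [-1.31 -0.15 -1.5 ]
```

Request:
step_arm(
  motion=[
    {"slide": [-50, 10, -25], "dr": [0, 0, 0], "jaw": 14},
    {"slide": [-90, 30, -25], "dr": [0, 0.8, 0], "jaw": 14},
    {"slide": [-110, 55, 0], "dr": [0, 1.8, 0], "jaw": 14},
    {"slide": [-118, 87, 26], "dr": [0, 3, 0], "jaw": 14},
    {"slide": [-118, 87, 26], "dr": [0, 4.2, 0], "jaw": 14},
    {"slide": [-118, 87, 26], "dr": [0, 5.2, 0], "jaw": 14},
    {"slide": [-118, 87, 26], "dr": [0, 5.62, 0], "jaw": 14},
    {"slide": [-118, 87, 26], "dr": [0, 5.62, 0], "jaw": 14},
  ],
)

```text
clock: 6.3
position: [439.0, -99.9, 258.4]
ee_rot: [0.989, 0.147, -0.001, 0.0]
contact_force: [-0.2, 0.5, -1.7]
gripper_width: 17.8
grasp_force: 60.8
```

```bash
python3 - <<'E'
from h import *
R2=R.from_euler('z',-90,degrees=True).as_matrix()@RV
s=arm.read_state();print(s["joints"],s["gripper_width"])
go([470,-167,100],R2)
E
```

```text
[ 0.14  0.06 -0.35  0.   -1.16  1.73] 17.811763808477878
t 6.3 slide [ 10.5  73.3 158.4] dr [ 0.01  0.01 11.25] F [-0.24  0.46 -1.69]
```

Request:
step_arm(
  motion=[
    {"slide": [4, 20, 0], "dr": [0, 0, 1.25], "jaw": 14},
    {"slide": [6, 40, 0], "dr": [0, 0, 2.5], "jaw": 14},
    {"slide": [10, 73, 20], "dr": [0, 0, 3.75], "jaw": 14},
    {"slide": [10, 73, 40], "dr": [0, 0, 5], "jaw": 14},
    {"slide": [10, 73, 65], "dr": [0, 0, 6.25], "jaw": 14},
    {"slide": [10, 73, 90], "dr": [0, 0, 7.5], "jaw": 14},
    {"slide": [10, 73, 115], "dr": [0, 0, 8.75], "jaw": 14},
    {"slide": [10, 73, 140], "dr": [0, 0, 10], "jaw": 14},
  ],
)

```text
clock: 7.3
position: [471.3, -166.4, 116.4]
ee_rot: [0.851, -0.525, -0.002, 0.001]
contact_force: [0.3, -0.4, -1.3]
gripper_width: 18.0
grasp_force: 60.8
```

```bash
python3 - <<'E'
from h import *
R2=R.from_euler('z',-90,degrees=True).as_matrix()@RV
b=optics.get_image("side")
go([470,-167,8],R2)
# knife silhouette view
c=proj("side",np.array([475,-180,115.]));print(c)
x,y=map(int,c);cv2.imwrite("pics/s2.png",cv2.resize(b[max(0,y-100):y+100,x-130:x+130],(780,600),interpolation=cv2.INTER_CUBIC))
E
```

```text
t 7.35 slide [  2.1  -1.7 105. ] dr [0.07 0.03 1.18] F [-1.16  0.23 -3.67]
[313.65 230.58]
```

View pics/s2.png

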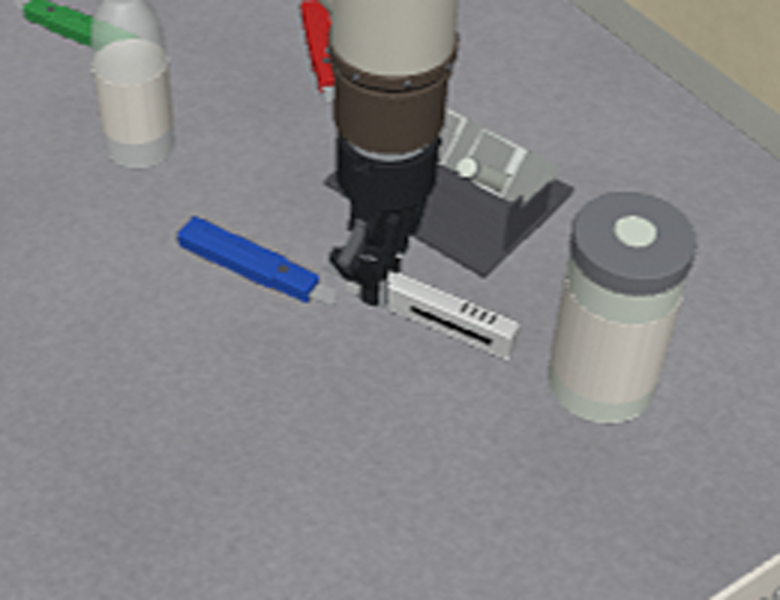

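The knife is held level over clear counter, with its butt towards the tub and its blade between the fingers and the blue look-alike but clear of it. I'll lower it next.

Request:
step_arm(
  motion=[
    {"slide": [0, 0, 15], "dr": [0, 0, 1.18], "jaw": 14},
    {"slide": [0, 0, 32], "dr": [0, 0, 1.18], "jaw": 14},
    {"slide": [0, 0, 50], "dr": [0, 0, 1.18], "jaw": 14},
    {"slide": [0, 0, 67], "dr": [0, 0, 1.18], "jaw": 14},
    {"slide": [0, 0, 82], "dr": [0, 0, 1.18], "jaw": 14},
    {"slide": [0, 0, 93], "dr": [0, 0, 1.18], "jaw": 14},
    {"slide": [0, 0, 100], "dr": [0, 0, 1.18], "jaw": 14},
    {"slide": [0, 0, 100], "dr": [0, 0, 1.18], "jaw": 14},
  ],
)

```text
clock: 8.35
position: [470.7, -166.6, 17.6]
ee_rot: [0.806, -0.591, -0.001, 0.001]
contact_force: [0.1, -0.2, -1.7]
gripper_width: 17.9
grasp_force: 60.8
```

Request:
step_arm(
  motion=[
    {"slide": [0, 0, 1], "dr": [0, 0, 0], "jaw": 14},
    {"slide": [0, 0, 2], "dr": [0, 0, 0], "jaw": 14},
    {"slide": [0, 0, 3], "dr": [0, 0, 0], "jaw": 14},
    {"slide": [0, 0, 4], "dr": [0, 0, 0], "jaw": 14},
    {"slide": [0, 0, 5], "dr": [0, 0, 0], "jaw": 14},
    {"slide": [0, 0, 5], "dr": [0, 0, 0], "jaw": 14},
    {"slide": [0, 0, 5], "dr": [0, 0, 0], "jaw": 14},
    {"slide": [0, 0, 5], "dr": [0, 0, 0], "jaw": 14},
  ],
)

```text
clock: 9.35
position: [470.8, -166.5, 13.0]
ee_rot: [0.806, -0.592, -0.0, 0.001]
contact_force: [-0.1, -0.1, -2.6]
gripper_width: 17.8
grasp_force: 60.8
```

Request:
step_arm(
  motion=[
    {"slide": [0, 0, 1], "dr": [0, 0, 0], "jaw": 14},
    {"slide": [0, 0, 2], "dr": [0, 0, 0], "jaw": 14},
    {"slide": [0, 0, 3], "dr": [0, 0, 0], "jaw": 14},
    {"slide": [0, 0, 4], "dr": [0, 0, 0], "jaw": 14},
    {"slide": [0, 0, 5], "dr": [0, 0, 0], "jaw": 14},
    {"slide": [0, 0, 6], "dr": [0, 0, 0], "jaw": 14},
    {"slide": [0, 0, 6], "dr": [0, 0, 0], "jaw": 14},
    {"slide": [0, 0, 6], "dr": [0, 0, 0], "jaw": 14},
  ],
)

```text
clock: 10.35
position: [470.8, -166.6, 7.0]
ee_rot: [0.806, -0.592, -0.0, 0.001]
contact_force: [0.2, 0.8, -2.5]
gripper_width: 18.2
grasp_force: 60.8
```

Request:
step_arm(
  motion=[
    {"slide": [0, 0, 1], "dr": [0, 0, 0], "jaw": 14},
    {"slide": [0, 0, 1], "dr": [0, 0, 0], "jaw": 14},
    {"slide": [0, 0, 2], "dr": [0, 0, 0], "jaw": 14},
    {"slide": [0, 0, 2], "dr": [0, 0, 0], "jaw": 14},
    {"slide": [0, 0, 3], "dr": [0, 0, 0], "jaw": 14},
    {"slide": [0, 0, 3], "dr": [0, 0, 0], "jaw": 14},
    {"slide": [0, 0, 3], "dr": [0, 0, 0], "jaw": 14},
    {"slide": [0, 0, 3], "dr": [0, 0, 0], "jaw": 14},
  ],
)

```text
clock: 11.35
position: [470.9, -166.5, 6.0]
ee_rot: [0.807, -0.591, -0.0, 0.001]
contact_force: [-4.9, 3.8, 17.3]
gripper_width: 17.7
grasp_force: 63.5
```

Contact. I'll ease off and open.

Request:
step_arm(
  motion=[
    {"slide": [0, 0, -1], "dr": [0, 0, 0], "jaw": 14},
    {"slide": [0, 0, -2], "dr": [0, 0, 0], "jaw": 14},
    {"slide": [0, 0, -2], "dr": [0, 0, 0], "jaw": 20},
    {"slide": [0, 0, -2], "dr": [0, 0, 0], "jaw": 24},
    {"slide": [0, 0, -2], "dr": [0, 0, 0], "jaw": 30},
    {"slide": [0, 0, -2], "dr": [0, 0, 0], "jaw": 40},
    {"slide": [0, 0, -2], "dr": [0, 0, 0], "jaw": 50},
    {"slide": [0, 0, -2], "dr": [0, 0, 0], "jaw": 50},
  ],
)

```text
clock: 12.35
position: [470.8, -166.5, 5.9]
ee_rot: [0.806, -0.592, -0.0, 0.001]
contact_force: [-0.7, -0.0, 0.0]
gripper_width: 50.2
grasp_force: 0.0
```

Request:
step_arm(
  motion=[
    {"slide": [0, 0, 0], "dr": [0, 0, 0], "jaw": 50},
    {"slide": [0, 0, -15], "dr": [0, 0, 0], "jaw": 50},
    {"slide": [0, 0, -40], "dr": [0, 0, 0], "jaw": 50},
    {"slide": [0, 0, -70], "dr": [0, 0, 0], "jaw": 50},
    {"slide": [0, 0, -100], "dr": [0, 0, 0], "jaw": 50},
    {"slide": [50, 0, -130], "dr": [0, 0, 0], "jaw": 50},
    {"slide": [50, 0, -130], "dr": [0, 0, 0], "jaw": 50},
    {"slide": [50, 0, -130], "dr": [0, 0, 0], "jaw": 50},
  ],
)

```text
clock: 13.35
position: [485.0, -214.0, 135.2]
ee_rot: [0.806, -0.592, -0.001, 0.001]
contact_force: [0.4, 0.0, -0.4]
gripper_width: 50.4
grasp_force: 0.0
```

```bash
python3 - <<'E'
from h import *
import pickle
s=arm.read_state();w=optics.get_image("wrist");cv2.imwrite("pics/w3.png",w);pickle.dump(s,open("w3.pkl","wb"));print(s["position"],s["gripper_width"])
E
```

```text
[ 484.98 -213.96  135.21] 50.35937727528338
```

View pics/w3.png

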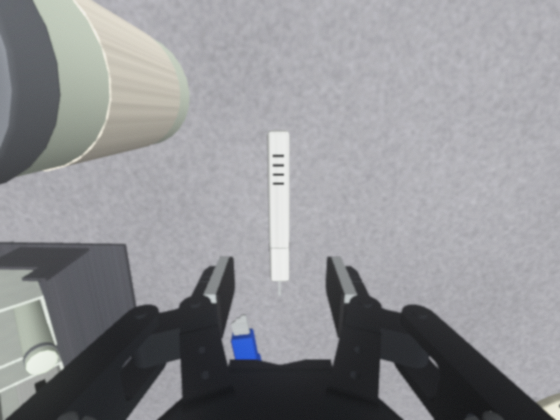

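The knife rests on its edge, released: butt at (279,132), shoulder at (280,281), straight along the tool axis.

```bash
python3 - <<'E'
from h import *
import pickle; s=pickle.load(open("w3.pkl","rb"))
b=onz(ray("wrist",(279.3,132),s),30);h=onz(ray("wrist",(280.2,281),s),28)
d=(h-b);d[2]=0;L=np.linalg.norm(d);d/=L;print(b,h,L,d,"ey",ey)
g=b+23*d; g[2]=6
R2=R.from_euler('z',-90,degrees=True).as_matrix()@RV
go(g,R2); print(g)
E
```

```text
[ 505.47 -279.05   30.  ] [ 462.   -142.92   28.  ] 142.9044962190559 [-0.3   0.95  0.  ] ey [-0.29  0.96  0.  ]
t 13.4 slide [ 45.8  -0.5 128.8] dr [0.02 0.01 0.07] F [ 0.83 -0.13 -1.19]
[ 498.47 -257.14    6.  ]
```

Request:
step_arm(
  motion=[
    {"slide": [47, 0, 20], "dr": [0, 0, 0], "jaw": 50},
    {"slide": [47, 0, 50], "dr": [0, 0, 0], "jaw": 50},
    {"slide": [47, 0, 80], "dr": [0, 0, 0], "jaw": 50},
    {"slide": [47, 0, 105], "dr": [0, 0, 0], "jaw": 50},
    {"slide": [47, 0, 120], "dr": [0, 0, 0], "jaw": 50},
    {"slide": [47, 0, 128], "dr": [0, 0, 0], "jaw": 50},
    {"slide": [47, 0, 128], "dr": [0, 0, 0], "jaw": 50},
    {"slide": [47, 0, 128], "dr": [0, 0, 0], "jaw": 50},
  ],
)

```text
clock: 14.4
position: [500.6, -259.2, 8.8]
ee_rot: [0.806, -0.591, 0.0, 0.0]
contact_force: [0.1, -0.1, 0.9]
gripper_width: 49.8
grasp_force: 0.0
```

Request:
step_arm(
  motion=[
    {"slide": [0, 0, 0], "dr": [0, 0, 0], "jaw": 30},
    {"slide": [0, 0, 0], "dr": [0, 0, 0], "jaw": 14},
    {"slide": [0, 0, 0], "dr": [0, 0, 0], "jaw": 14},
    {"slide": [0, 0, 0], "dr": [0, 0, 0], "jaw": 14},
    {"slide": [0, 0, 0], "dr": [0, 0, 0], "jaw": 14},
    {"slide": [0, 0, 0], "dr": [0, 0, 0], "jaw": 14},
    {"slide": [0, 0, 0], "dr": [0, 0, 0], "jaw": 14},
    {"slide": [0, 0, 0], "dr": [0, 0, 0], "jaw": 14},
  ],
)

```text
clock: 15.4
position: [500.4, -259.3, 8.8]
ee_rot: [0.806, -0.591, 0.0, 0.0]
contact_force: [-0.6, 0.0, 5.4]
gripper_width: 17.6
grasp_force: 60.0
```

Request:
step_arm(
  motion=[
    {"slide": [0, 0, -8], "dr": [0, 0, 0], "jaw": 14},
    {"slide": [0, 0, -25], "dr": [0, 0, 0], "jaw": 14},
    {"slide": [0, 0, -50], "dr": [0, 0, 0], "jaw": 14},
    {"slide": [0, 0, -80], "dr": [0, 0, 0], "jaw": 14},
    {"slide": [0, 0, -115], "dr": [0, 0, 0], "jaw": 14},
    {"slide": [0, 0, -155], "dr": [0, 0, 0], "jaw": 14},
    {"slide": [0, 0, -200], "dr": [0, 0, 0], "jaw": 14},
    {"slide": [0, 0, -250], "dr": [0, 0, 0], "jaw": 14},
  ],
)

```text
clock: 16.4
position: [499.2, -258.6, 258.5]
ee_rot: [0.806, -0.592, -0.002, 0.001]
contact_force: [0.5, -0.8, -1.3]
gripper_width: 17.7
grasp_force: 59.1
```

```bash
python3 - <<'E'
from h import *
R4=R.from_euler('z',-180,degrees=True).as_matrix()@RV
print(arm.read_state()["joints"]);pre=K0+178*u-n;print(pre)
go([440,-80,290],R4);go(pre+30*n,RI)
E
```

```text
[-0.19  0.26 -0.1  -0.   -1.21  0.49]
[498.19   9.11 219.16]
t 16.4 slide [-188.2    3.1  -31.2] dr [ 0.03 -0.01 11.32] F [ 0.48 -0.76 -1.31]
t 16.4 slide [-255.4 -100.5   18.2] dr [-4.4   4.37 10.69] F [ 0.48 -0.76 -1.31]
```

Request:
step_arm(
  motion=[
    {"slide": [-25, 0, -30], "dr": [0, 0, 1.25], "jaw": 14},
    {"slide": [-50, 3, -31], "dr": [0, 0, 2.5], "jaw": 14},
    {"slide": [-75, 3, -31], "dr": [0, 0, 3.75], "jaw": 14},
    {"slide": [-100, 3, -31], "dr": [0, 0, 5], "jaw": 14},
    {"slide": [-125, 3, -31], "dr": [0, 0, 6.25], "jaw": 14},
    {"slide": [-150, 3, -31], "dr": [0, 0, 7.5], "jaw": 14},
    {"slide": [-170, 3, -31], "dr": [0, 0, 8.75], "jaw": 14},
    {"slide": [-188, 3, -31], "dr": [0, 0, 10], "jaw": 14},
  ],
)

```text
clock: 17.4
position: [439.7, -79.8, 288.3]
ee_rot: [-0.235, 0.972, 0.0, -0.002]
contact_force: [-0.5, 0.6, -1.1]
gripper_width: 17.6
grasp_force: 59.1
```

```bash
python3 - <<'E'
from h import *
pre=K0+178*u-n
go(pre+30*n,RI);go(pre,RI)
E
```

```text
t 17.4 slide [-113.6   48.6   47.7] dr [-0.49  5.59  1.22] F [-0.51  0.56 -1.08]
t 17.4 slide [-92.8  52.4  69. ] dr [-0.49  5.59  1.22] F [-0.51  0.56 -1.08]
```

Request:
step_arm(
  motion=[
    {"slide": [0, 10, 0], "dr": [0, 0, 1.2], "jaw": 14},
    {"slide": [-10, 25, 0], "dr": [-0.1, 1.1, 1.22], "jaw": 14},
    {"slide": [-30, 40, 0], "dr": [-0.2, 2.2, 1.22], "jaw": 14},
    {"slide": [-50, 48, 10], "dr": [-0.3, 3.3, 1.22], "jaw": 14},
    {"slide": [-80, 48, 20], "dr": [-0.4, 4.4, 1.22], "jaw": 14},
    {"slide": [-105, 48, 35], "dr": [-0.49, 5.4, 1.22], "jaw": 14},
    {"slide": [-114, 49, 48], "dr": [-0.49, 5.59, 1.22], "jaw": 14},
    {"slide": [-114, 49, 48], "dr": [-0.49, 5.59, 1.22], "jaw": 14},
  ],
)

```text
clock: 18.4
position: [519.1, 15.7, 238.8]
ee_rot: [-0.138, 0.913, -0.058, -0.379]
contact_force: [-0.4, -0.1, -1.8]
gripper_width: 17.4
grasp_force: 59.2
```

```bash
python3 - <<'E'
from h import *
pre=K0+178*u-n
go(pre,RI);print(arm.read_state()["joints"])
w=optics.get_image("wrist");a=optics.get_image("side")[120:240,250:400]
cv2.imwrite("pics/w4.png",np.hstack([cv2.resize(w,(400,300)),cv2.resize(a,(375,300),interpolation=cv2.INTER_CUBIC)]))
E
```

```text
t 18.4 slide [ 1.5 -0.1 29.4] dr [-0.04 -0.02  0.02] F [-0.43 -0.05 -1.77]
[ 0.33  0.61  0.19 -0.02 -1.94 -1.6 ]
```

View pics/w4.png

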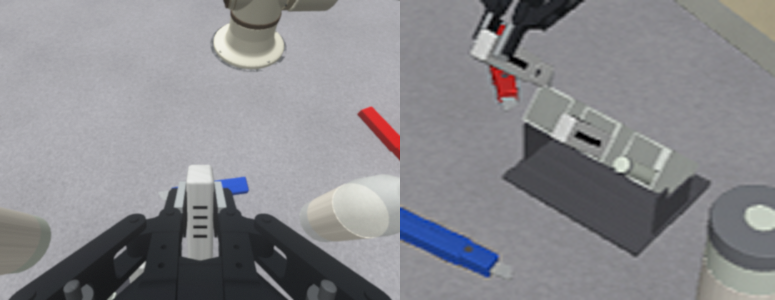

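The wrist view shows the knife straight in the fingers, and the side view shows its blade pointing at the empty +y tube. I'll align it and start inserting.

Request:
step_arm(
  motion=[
    {"slide": [1, 0, 15], "dr": [0, 0, 0], "jaw": 14},
    {"slide": [1, 0, 29], "dr": [0, 0, 0], "jaw": 14},
    {"slide": [1, 0, 29], "dr": [0, 0, 0], "jaw": 14},
    {"slide": [-10, 0, 29], "dr": [0, 0, 0], "jaw": 14},
    {"slide": [-22, 0, 29], "dr": [0, 0, 0], "jaw": 14},
    {"slide": [-34, 0, 29], "dr": [0, 0, 0], "jaw": 14},
    {"slide": [-46, 0, 29], "dr": [0, 0, 0], "jaw": 14},
    {"slide": [-56, 0, 29], "dr": [0, 0, 0], "jaw": 14},
  ],
)

```text
clock: 19.5
position: [538.4, 21.3, 179.6]
ee_rot: [-0.138, 0.914, -0.058, -0.378]
contact_force: [-0.6, 0.9, -2.0]
gripper_width: 17.9
grasp_force: 59.2
```

```bash
python3 - <<'E'
from h import *
go(K0+56*u-n,RI);print(arm.read_state()["joints"])
E
```

```text
t 19.5 slide [-64.3  -0.2   1.8] dr [-0.04  0.    0.02] F [-0.57  0.92 -2.04]
[ 0.33  0.69  0.18 -0.02 -1.85 -1.6 ]
```

No contact so far. I'll go on to about 10 mm short of the bottom.

Request:
step_arm(
  motion=[
    {"slide": [-8, 0, 1], "dr": [0, 0, 0], "jaw": 14},
    {"slide": [-16, 0, 1], "dr": [0, 0, 0], "jaw": 14},
    {"slide": [-24, 0, 1], "dr": [0, 0, 0], "jaw": 14},
    {"slide": [-32, 0, 1], "dr": [0, 0, 0], "jaw": 14},
    {"slide": [-39, 0, 1], "dr": [0, 0, 0], "jaw": 14},
    {"slide": [-46, 0, 1], "dr": [0, 0, 0], "jaw": 14},
    {"slide": [-52, 0, 1], "dr": [0, 0, 0], "jaw": 14},
    {"slide": [-52, 0, 1], "dr": [0, 0, 0], "jaw": 14},
  ],
)

```text
clock: 20.5
position: [572.4, 31.8, 142.8]
ee_rot: [-0.138, 0.914, -0.058, -0.378]
contact_force: [-0.6, -0.6, -1.7]
gripper_width: 17.9
grasp_force: 59.2
```

Request:
step_arm(
  motion=[
    {"slide": [-1, 0, 0], "dr": [0, 0, 0], "jaw": 14},
    {"slide": [-2, 0, 0], "dr": [0, 0, 0], "jaw": 14},
    {"slide": [-3, 0, 0], "dr": [0, 0, 0], "jaw": 14},
    {"slide": [-4, 0, 0], "dr": [0, 0, 0], "jaw": 14},
    {"slide": [-5, 0, 0], "dr": [0, 0, 0], "jaw": 14},
    {"slide": [-6, 0, 0], "dr": [0, 0, 0], "jaw": 14},
    {"slide": [-7, 0, 0], "dr": [0, 0, 0], "jaw": 14},
    {"slide": [-7, 0, 0], "dr": [0, 0, 0], "jaw": 14},
  ],
)

```text
clock: 21.5
position: [577.1, 33.2, 138.3]
ee_rot: [-0.138, 0.914, -0.058, -0.378]
contact_force: [-1.0, 1.3, -1.9]
gripper_width: 18.2
grasp_force: 59.2
```

```bash
python3 - <<'E'
from h import *
go(K0+56*u-n,RI)
E
```

```text
t 21.5 slide [-6.5 -0.1  1.1] dr [-0.04  0.01  0.02] F [-0.98  1.27 -1.88]
```

Request:
step_arm(
  motion=[
    {"slide": [-1, 0, 0], "dr": [0, 0, 0], "jaw": 14},
    {"slide": [-2, 0, 0], "dr": [0, 0, 0], "jaw": 14},
    {"slide": [-3, 0, 0], "dr": [0, 0, 0], "jaw": 14},
    {"slide": [-4, 0, 0], "dr": [0, 0, 0], "jaw": 14},
    {"slide": [-5, 0, 0], "dr": [0, 0, 0], "jaw": 14},
    {"slide": [-6, 0, 0], "dr": [0, 0, 0], "jaw": 14},
    {"slide": [-6, 0, 0], "dr": [0, 0, 0], "jaw": 14},
    {"slide": [-6, 0, 0], "dr": [0, 0, 0], "jaw": 14},
  ],
)

```text
clock: 22.5
position: [579.0, 33.4, 137.4]
ee_rot: [-0.138, 0.912, -0.059, -0.381]
contact_force: [-8.4, -0.5, 9.1]
gripper_width: 18.2
grasp_force: 59.5
```

Request:
step_arm(
  motion=[
    {"slide": [0, 0, 0.5], "dr": [0, 0, 0], "jaw": 14},
    {"slide": [-1, 0, 1], "dr": [0, 0, 0], "jaw": 14},
    {"slide": [-1, 0, 2], "dr": [0, 0, 0], "jaw": 14},
    {"slide": [-2, 0, 2], "dr": [0, 0, 0], "jaw": 14},
    {"slide": [-2, 0, 3], "dr": [0, 0, 0], "jaw": 14},
    {"slide": [-3, 0, 3], "dr": [0, 0, 0], "jaw": 14},
    {"slide": [-3, 0, 3], "dr": [0, 0, 0], "jaw": 14},
    {"slide": [-3, 0, 3], "dr": [0, 0, 0], "jaw": 14},
  ],
)

```text
clock: 23.5
position: [578.4, 32.8, 136.2]
ee_rot: [-0.138, 0.912, -0.06, -0.382]
contact_force: [-11.3, -1.5, 17.8]
gripper_width: 18.0
grasp_force: 60.1
```

The force runs along the tube axis at the expected depth, so the tip is on the floor and the handle is near the lower wall. I'll release gently.

Request:
step_arm(
  motion=[
    {"slide": [3, 0, 0], "dr": [0, 0, 0], "jaw": 14},
    {"slide": [5, 0, 0], "dr": [0, 0, 0], "jaw": 14},
    {"slide": [5, 0, 0], "dr": [0, 0, 0], "jaw": 19},
    {"slide": [5, 0, 0], "dr": [0, 0, 0], "jaw": 22},
    {"slide": [5, 0, 0], "dr": [0, 0, 0], "jaw": 30},
    {"slide": [5, 0, 0], "dr": [0, 0, 0], "jaw": 40},
    {"slide": [5, 0, 0], "dr": [0, 0, 0], "jaw": 50},
    {"slide": [5, 0, 0], "dr": [0, 0, 0], "jaw": 50},
  ],
)

```text
clock: 24.5
position: [577.8, 33.4, 133.3]
ee_rot: [-0.138, 0.914, -0.058, -0.378]
contact_force: [-0.8, -0.9, -0.4]
gripper_width: 50.6
grasp_force: 0.0
```

Request:
step_arm(
  motion=[
    {"slide": [0, 0, -10], "dr": [0, 0, 0], "jaw": 50},
    {"slide": [0, 0, -25], "dr": [0, 0, 0], "jaw": 50},
    {"slide": [0, 0, -45], "dr": [0, 0, 0], "jaw": 50},
    {"slide": [0, 0, -70], "dr": [0, 0, 0], "jaw": 50},
    {"slide": [0, 0, -100], "dr": [0, 0, 0], "jaw": 50},
    {"slide": [40, 0, -140], "dr": [0, 0, 0], "jaw": 50},
    {"slide": [80, 0, -170], "dr": [0, 0, 0], "jaw": 50},
    {"slide": [120, 0, -190], "dr": [0, 0, 0], "jaw": 50},
  ],
)

```text
clock: 25.5
position: [624.8, 48.3, 354.8]
ee_rot: [-0.138, 0.914, -0.058, -0.377]
contact_force: [-0.0, 1.0, 0.2]
gripper_width: 50.0
grasp_force: 0.0
```

Request:
step_arm(
  motion=[
    {"slide": [120, 60, -60], "dr": [0, 0, 0], "jaw": 50},
    {"slide": [120, 120, -60], "dr": [0, 0, 0], "jaw": 50},
    {"slide": [120, 180, -60], "dr": [0, 0, 0], "jaw": 50},
    {"slide": [120, 200, -60], "dr": [0, 0, 0], "jaw": 50},
    {"slide": [120, 200, -60], "dr": [0, 0, 0], "jaw": 50},
    {"slide": [120, 200, -60], "dr": [0, 0, 0], "jaw": 50},
    {"slide": [120, 200, -60], "dr": [0, 0, 0], "jaw": 50},
    {"slide": [120, 200, -60], "dr": [0, 0, 0], "jaw": 50},
  ],
)

```text
clock: 26.5
position: [525.2, 225.8, 479.0]
ee_rot: [-0.137, 0.914, -0.058, -0.378]
contact_force: [0.2, 0.1, -0.3]
gripper_width: 49.8
grasp_force: 0.0
```

```bash
python3 - <<'E'
from h import *
a=optics.get_image("scene");b=optics.get_image("side")
cv2.imwrite("pics/f_scene.png",a);cv2.imwrite("pics/f_side.png",b)
a=cv2.resize(a[205:335,275:385],(396,468),interpolation=cv2.INTER_CUBIC)
b=cv2.copyMakeBorder(cv2.resize(b[135:235,280:380],(400,400),interpolation=cv2.INTER_CUBIC),0,68,0,0,cv2.BORDER_CONSTANT)
cv2.imwrite("pics/f.png",np.hstack([a,b]));print(arm.read_state()["position"])
print([(proj(c,K0+78*u)) for c in("scene","side")])
E
```

```text
[525.11 226.04 479.18]
[array([321.76, 216.23]), array([297.05, 159.76])]
```

View pics/f.png

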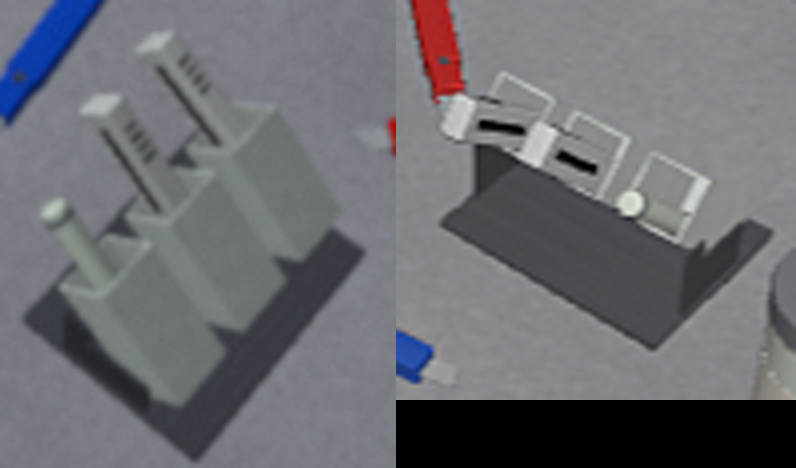

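The knife now stands blade down in the +y tube. Its butt at scene (319,217) sticks out as far as its neighbour's, and the other knife and the marker have not moved. I'll hand the job in.

```bash
python3 -c "
from h import *
print(arm.job_done())"
```

```text
the job is handed in; nothing more can be done
None
```

The blade-up knife was drawn out by its handle, laid on the counter and let go, then stood blade down at the bottom of its own +y tube and the job handed in at about 27 s; no verdict came back, but the last pictures show it in place with the other knife and marker unmoved.

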